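# Seat the tablet stylus in its charging cradle

## Robot

A 6-joint arm with a two-finger parallel gripper is mounted at the origin on the work surface. World frame = base frame: x ahead of the robot, y to its left, z up, the work surface at z = 0. Lengths are in m, angles in degrees, forces in N, time in s.
With the tool pointing down it reaches from about 0.375 to 0.9 m from the base axis. Payload 3.1 kg.
Tool frame: the origin (TCP) lies at the very end of the fingers, on their centre line; the grasp point (between the pads) lies 19 mm behind it (bot.hold_point_z is the z of the grasp point in the tool frame, in m); z points along the fingers, y is the line along which they close (so a half turn about z gives the same grasp; the last joint's range is limited). The gripper opens to 87 mm and grips with 3 to 60 N. Pads are 19 mm wide; open, the fingers measure 117 mm over their backs; the gripper's body (75 mm by 190 mm) begins 51 mm behind the grasp point.
Start: joints at [-84.998, 30.224, 82.088, -0, 67.689, -10.227], TCP at [0.164, -0.603, 0.223] pointing down, gripper open.
Joint ranges: [-176.69, 176.69], [-43.24, 126.21], [12.49, 139.97], [-82, 262], [0, 151.66], [-163.58, 163.58]. Speed limits (degrees/s): [159.86, 159.86, 180, 180, 180, 180].

## Interface

Orientations are given as a 3x3 rotation matrix whose columns are the frame's x, y, z axes.
In Python, from rig import bot, capture, camera_model gives the robot as it stands.
- The arm moves only by the tool apply_moves, never from a script. Its argument "plan" is text: rows parted by semicolons, each of 6 numbers parted by spaces: the shift along the tool's x, y, z in units of 0.05 m (1.0 is 0.05 m), then the turn, a rotation vector about the tool's x, y, z in units of 360 degrees (1.0 is 360 degrees). In form: dx dy dz ax ay az; .... A call has 1 to 10 rows; each row shifts and turns the commanded pose from where the row before left it, along the tool's axes as they then stand; what a row does not reach is not made up. A row lasts 1/12 s, in which the tool goes at most 41.7 mm and 7.16 degrees, less where a joint would pass 70% of its speed; a pose out of reach is approached as far as the arm can. A call with a number of a shift or a turn outside -1 to 1 is refused whole. A call with a gripper value outside its range is refused whole. "gripper" is the gripper command: -1 is shut, 1 is fully open, values between are in proportion, set as the call begins (left out, the last holds). The fingers move at their own pace and stop on an object; the grip force is fixed at half the most. Time passes only in rows, so rows that do not move let the fingers close. It gives the time, the measured TCP pose, the force, the opening and the grip force at its end, in the units of the state.
- bot.read_state(): the state, without advancing time (a new reading comes with each control period).
- capture(name): name is "scene" or "side" or "wrist"; returns the picture (400x640x3 uint8, red, green, blue); there is no depth.
- camera_model(name): a dict with "vertical_fov" (degrees; the focal length in pixels is half the picture's height over the tangent of half this angle, whatever the lens; pixels are square), "cx", "cy" (the principal point, pixels), "position" and "rotation" of the camera in the world; the wrist camera has in their place "hand_eye" (4x4, takes a point from camera to tool coordinates, whose origin is the TCP and whose axes are the flange's). Camera axes: x right, y down, z forward; pixel columns grow to the right and rows downward; lengths in m; the calibration is good to about 2 mm. The wrist camera is an equidistant fisheye: a pixel r from the principal point sees the ray r / f radians off the axis. A picture is of the moment at which its call begins: read the wrist's pose just before it. camera_model takes no time and is no camera call.
- bot.hand_in(): hands the job in; it is judged then, once.
The state is a dict: "time_s": time; "joint_positions": joint angles; "qvel": joint speeds; "tau": joint torques, N m; "position": TCP position; "tcp_rot": TCP orientation; "force": force on the tool from outside, world axes, zero at the start; "moment": the same for the moment, N m; "opening": opening from 0.0 (shut) to 1.0 (fully open); "grasp_force": force on a finger pad.
Only numpy, scipy, OpenCV 4.12 (cv2) and the standard library are available. Lean on these libraries where they do the work, as an engineer would, in place of code of your own. Each camera call takes 0.05 s, during which the arm holds its last target. There are 200 camera calls.

## Task

Put the tablet's stylus on charge: pick it up, lay it in the V-groove of the metal charging cradle with its nib towards the end stop but still short of the sprung clip, then push it along the groove, under the clip, until the nib touches the stop. Press it there gently for a second (a few newtons on the stop, never above 15, which would damage the nib), then let go and leave it lying fully home. Do not drop the stylus, and leave the other things on the table where they are.

Things in the scene. Friction and masses are not known exactly. Their poses are not given: they have to be found in the camera images.
- stylus: White round plastic stylus lying on the table, 150 mm long overall, barrel 12 mm in diameter, 35 g or so. Origin on its axis at half length; its x axis runs along the barrel towards the grey nib. It can roll. The last 9 mm at +x taper to a blunt nib 5 mm across; the other end is flat.
- nib (a point): The very tip of the stylus's nib, on its axis, 75 mm from its origin along its +x.
- tail (a point): Centre of the flat tail face of the stylus, on its axis, 75 mm from its origin along its -x.
- cradle: Bare aluminium charging cradle, fixed to the table, 142 mm long (its x), 44 mm wide. Origin at the centre of its underside, on the table. A polished 90 degree V-groove runs along its x axis: apex 22 mm, lips 33 mm above the table, lips 22 mm apart. A stylus lying in it has its axis 30.5 mm above the table. Groove walls only at x = -72 to -46 and 14 to 70 mm. Open at -x, closed by the stop at +x.
- notch (a point): Middle of the cradle's 60 mm long finger notch (x = -46 to 14 mm of the cradle), on the axis of a seated stylus, 30.5 mm above the table. No groove walls here, only a flat floor 12 mm high: fingers can straddle the stylus.
- mouth (a point): Open end of the groove (x = -72 mm of the cradle), on the axis of a seated stylus, 30.5 mm above the table, bare table beyond. With the nib on the stop, the tail juts 8 mm out of this end, where it can be pushed, and the stylus's middle is at x = -5 mm of the cradle.
- stop: The rigid end stop: a dark steel upright plate 44 mm wide, 46 mm tall and 12 mm thick, fixed across the closed end of the groove, its top 46 mm above the table. Origin on its striking face, at the point that the nib touches (30.5 mm above the table). Axes as the cradle's: x points into the plate, away from the stylus. Does not yield; pressing above 15 N damages the nib.
- clip_roller (a point): Lowest point of the sprung clip's steel roller, under a dark bridge 58 mm tall over the groove, 13 mm before the stop. Lay the stylus with its nib at least 19 mm from the stop: it cannot be laid in under the clip. The pushed nib lifts the roller; lifting takes up to 8 N, then the stylus drags at about 2 to 5 N; the stop's force comes on top. The clip holds it and does not push it back.
- tablet: Bystander: black tablet computer lying flat, 165 x 240 x 8 mm, origin at the centre of its underside.
- remote: Bystander: black remote control lying flat between stylus and cradle, 165 mm long (its x), 42 mm wide, 18 mm tall, origin at the centre of its underside.
- pencil: Bystander: plain wooden pencil lying on the table, thinner than the stylus (8 mm) and 168 mm long, with a sharp point at its +x; origin on its axis near half length.
- glasses_case: Bystander: grey cloth-covered glasses case, 62 x 165 x 38 mm, origin at the centre of its underside.
- mug: Bystander: blue ceramic mug, 84 mm across, 95 mm tall, handle at its +y; origin at the centre of its underside.

How it is judged:
By the outcome, as a careful person would: the job done as asked, in the order asked, and still so for the second after the job is handed in, with the robot touching nothing.
It also fails if it takes over 72 s, if anything falls off the work surface, if the arm or the gripper's body presses on something with over 40 N, if the wrist force passes 120 N, or if a joint passes its speed limit or range.

## Working session

There is one attempt and no reset: what is moved stays moved. The work goes in short steps, Python scripts to look and compute and a tool call to move; the robot and the scene stay as the last step left them, time stands still between calls to the robot, and variables do not carry over. Pictures are saved under pics/ and viewed, at most 10 in all, crops included, and the job is handed in when it is done.

Besides the shell and the picture viewer there is one more tool, called after "Emit:" as name(argument=value, ...) on one line, values as JSON. apply_moves: Moves the arm, as the interface text tells. Its arguments: {"type":"object","properties":{"plan":{"type":"string"},"gripper":{"type":"number"}},"required":["plan"]}

```bash
mkdir -p pics; ls; python3 - <<'E'
from rig import bot,capture,camera_model
import cv2,numpy as np
for n in("scene","side","wrist"):
    im=capture(n); cv2.imwrite(f"pics/{n}0.png",im[:,:,::-1]); print(n,camera_model(n))
s=bot.read_state(); print({k:np.round(s[k],3).tolist() for k in("time_s","position","tcp_rot","force","opening")},bot.hold_point_z)
a=cv2.imread("pics/scene0.png");b=cv2.imread("pics/side0.png")
E
```

```text
pics
scene {'vertical_fov': 57.84969389333087, 'cx': 320.8829739901748, 'cy': 197.09443318360167, 'position': array([1.07677931, 0.03087877, 0.96295899]), 'rotation': array([[-0.02779793,  0.86047047, -0.50874142],
       [ 0.99951406,  0.0167455 , -0.02629119],
       [-0.01410366, -0.50922505, -0.86051783]])}
side {'vertical_fov': 43.608783301691346, 'cx': 317.29986208417915, 'cy': 199.3931582919762, 'position': array([-0.0862504 ,  1.13619462,  0.91682595]), 'rotation': array([[-0.88559268, -0.24221865,  0.39630258],
       [-0.46419186,  0.49070519, -0.73738344],
       [-0.01585972, -0.8369818 , -0.54700085]])}
wrist {'vertical_fov': 65.70646984690485, 'cx': 320.187532601259, 'cy': 200.7361607262181, 'hand_eye': array([[-3.52265135e-05, -9.54488244e-01, -2.98248539e-01,
         8.21426426e-02],
       [ 9.99999971e-01, -1.05195293e-04,  2.18546445e-04,
         6.35473435e-04],
       [-2.39974355e-04, -2.98248522e-01,  9.54488220e-01,
        -1.62303373e-01],
       [ 0.00000000e+00,  0.00000000e+00,  0.00000000e+00,
         1.00000000e+00]])}
{'time_s': 0.15, 'position': [0.164, -0.602, 0.222], 'tcp_rot': [[0.965, 0.263, -0.0], [0.263, -0.965, 0.002], [0.0, -0.002, -1.0]], 'force': [0.154, 0.435, 0.347], 'opening': 1.0} -0.0187
```

View pics/scene0.png

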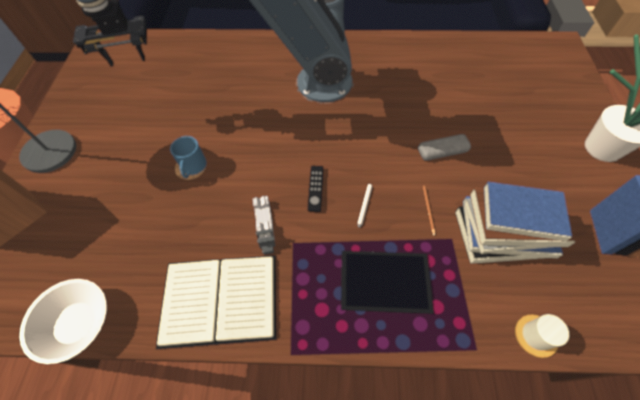

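View pics/side0.png

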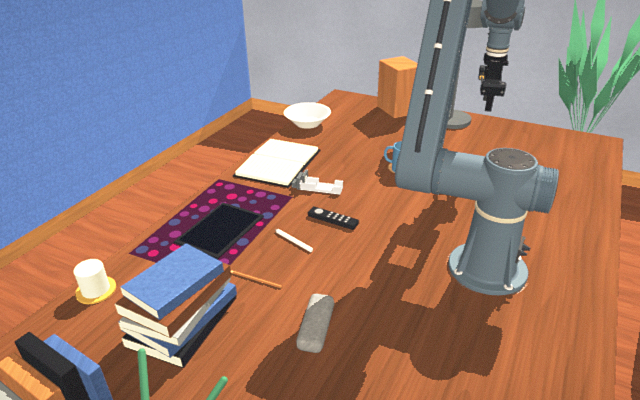

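The scene view shows the stylus at about (365,205) and the cradle at about (263,222), with its dark stop end near row 245. In the side view the stylus is at (294,240) and the cradle at (318,185), with its clip and stop near (300,178). Next I'll set up helpers, do a coarse measurement and take zoomed crops.

```bash
cat > h.py <<'E'
import numpy as np,cv2
from rig import bot,capture,camera_model
def ray(n,px,st=None):
    m=camera_model(n);f=200/np.tan(np.radians(m["vertical_fov"]/2))
    u=np.array([px[0]-m["cx"],px[1]-m["cy"]])
    if n=="wrist":
        r=np.hypot(*u);t=r/f;d=np.r_[u/max(r,1e-9)*np.sin(t),np.cos(t)]
        T=np.eye(4);T[:3,:3]=st["tcp_rot"];T[:3,3]=st["position"];T=T@np.array(m["hand_eye"])
        return T[:3,3],T[:3,:3]@d
    d=np.r_[u/f,1];d/=np.linalg.norm(d)
    return np.array(m["position"]),np.array(m["rotation"])@d
def plane(n,px,z,st=None):
    o,d=ray(n,px,st);return o+d*(z-o[2])/d[2]
def tri(*rs):
    A=sum(np.eye(3)-np.outer(d,d) for o,d in rs);b=sum((np.eye(3)-np.outer(d,d))@o for o,d in rs)
    p=np.linalg.solve(A,b)
    return p,[np.linalg.norm(np.cross(p-o,d)) for o,d in rs]
def proj(n,P,st=None):
    m=camera_model(n);f=200/np.tan(np.radians(m["vertical_fov"]/2))
    if n=="wrist":
        T=np.eye(4);T[:3,:3]=st["tcp_rot"];T[:3,3]=st["position"];T=T@np.array(m["hand_eye"]);R,o=T[:3,:3],T[:3,3]
    else: R,o=np.array(m["rotation"]),np.array(m["position"])
    c=R.T@(np.array(P)-o)
    if n=="wrist":
        r=np.hypot(c[0],c[1]);t=np.arctan2(r,c[2]);return np.array([m["cx"],m["cy"]])+f*t*c[:2]/r
    return np.array([m["cx"],m["cy"]])+f*c[:2]/c[2]
E
python3 - <<'E'
from h import *
for n,roi in(("scene",(335,170,400,235)),("side",(265,220,325,258))):
    im=cv2.imread(f"pics/{n}0.png");x0,y0,x1,y1=roi
    c=im[y0:y1,x0:x1];hsv=cv2.cvtColor(c,cv2.COLOR_BGR2HSV)
    m=((hsv[...,1]<90)&(hsv[...,2]>110)).astype(np.uint8)
    k,l,s,_=cv2.connectedComponentsWithStats(m);i=1+s[1:,4].argmax();ys,xs=np.where(l==i)
    P=np.c_[xs+x0,ys+y0].astype(float);mu=P.mean(0);v=np.linalg.svd(P-mu,full_matrices=False)[2][0];t=(P-mu)@v
    a,b=mu+v*t.min(),mu+v*t.max();A,B=plane(n,a,.006),plane(n,b,.006)
    print(n,len(xs),a,b,A,B,np.linalg.norm(A-B))
for p in((262,198),(267,250),(316,190),):print(p,plane("scene",p,.03))
for p in((343,186),(296,178)):print(p,plane("side",p,.03))
a=cv2.imread("pics/scene0.png")[165:265,235:395];b=cv2.imread("pics/side0.png")[160:260,255:415]
cv2.imwrite("pics/z.png",cv2.resize(np.vstack([a,b])[:,:],None,fx=3,fy=3,interpolation=cv2.INTER_CUBIC))
E
```

```text
scene 258 [370.03232981 183.00876022] [358.1730062  226.77591444] [0.45668118 0.15443141 0.006     ] [0.60976464 0.11354003 0.006     ] 0.15845078190430995
side 202 [275.28809524 229.49168218] [311.87191164 250.22600025] [0.61076965 0.114168   0.006     ] [0.4633132  0.15256094 0.006     ] 0.15237264382421734
(262, 198) [ 0.53180156 -0.17412599  0.03      ]
(267, 250) [ 0.69791509 -0.14178897  0.03      ]
(316, 190) [ 0.50051852 -0.01312189  0.03      ]
(343, 186) [ 0.51678754 -0.17092494  0.03      ]
(296, 178) [ 0.68573501 -0.14686718  0.03      ]
```

View pics/z.png

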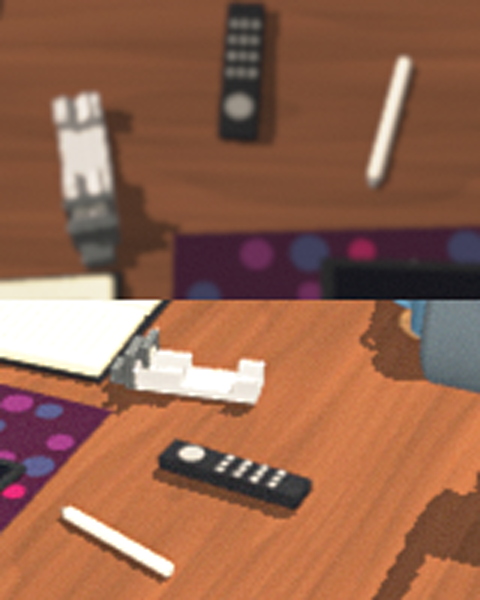

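The zoomed crop shows the stylus clearly, with its near end (scene crop 373,183) looking greyish, so that is probably the nib. The cradle's clip and stop lie at its larger-x end, and nothing tall stands between the stylus and the cradle. I'll move to hover over the stylus.

Emit:
apply_moves(plan="0.5 -0.557 0 0 0 0;0.5 -0.557 0 0 0 0;0.5 -0.557 0 0 0 0;0.5 -0.557 0 0 0 0;0.5 -0.557 0 0 0 0;0.5 -0.557 0 0 0 0;0.5 -0.557 0 0 0 0;0.5 -0.557 0 0 0 0;0.5 -0.557 0 0 0 0;0.5 -0.557 0 0 0 0", gripper=1)

```text
time_s: 0.98
position: [0.3326, -0.2669, 0.2225]
tcp_rot: [[0.965, 0.262, 0.0], [0.262, -0.965, 0.0], [0.0, -0.0, -1.0]]
force: [0.4, -0.4, -0.8]
opening: 1.004
grasp_force: 0.0
```

Emit:
apply_moves(plan="0.5 -0.557 0 0 0 0;0.5 -0.557 0 0 0 0;0.5 -0.557 0 0 0 0;0.5 -0.557 0 0 0 0;0.5 -0.557 0 0 0 0;0.5 -0.557 0 0 0 0;0.5 -0.557 0 0 0 0;0.5 -0.557 0 0 0 0;0.5 -0.557 0 0 0 0;0.5 -0.557 0 0 0 0")

```text
time_s: 1.82
position: [0.5007, 0.0677, 0.2225]
tcp_rot: [[0.965, 0.263, -0.0], [0.263, -0.965, -0.0], [-0.0, -0.0, -1.0]]
force: [-0.4, -0.4, 0.1]
opening: 0.997
grasp_force: 0.0
```

Emit:
apply_moves(plan="0.5 -0.557 0 0 0 0;0.5 -0.557 0 0 0 0;0 0 0.3 0 0 0.0168;0 0 0.3 0 0 0.0168;0 0 0.3 0 0 0.0168;0 0 0.3 0 0 0.0168;0 0 0.3 0 0 0.0168;0 0 0 0 0 0")

```text
time_s: 2.48
position: [0.5315, 0.1325, 0.1447]
tcp_rot: [[0.965, -0.261, -0.007], [-0.261, -0.965, -0.0], [-0.006, 0.002, -1.0]]
force: [-1.2, 0.0, -0.5]
opening: 1.003
grasp_force: 0.0
```

```bash
python3 - <<'E'
from h import *
st=bot.read_state();im=capture("wrist")[:,:,::-1].copy();cv2.imwrite("pics/w1.png",im)
np.save("pics/w1.npy",{k:np.array(st[k]) for k in("position","tcp_rot")},allow_pickle=True)
hsv=cv2.cvtColor(im,cv2.COLOR_BGR2HSV);m=((hsv[...,1]<80)&(hsv[...,2]>90)).astype(np.uint8)
k,l,s,_=cv2.connectedComponentsWithStats(m)
for i in range(1,k):
    if s[i,4]<200: continue
    ys,xs=np.where(l==i);P=np.c_[xs,ys].astype(float);mu=P.mean(0);v=np.linalg.svd(P-mu,full_matrices=False)[2][0];t=(P-mu)@v
    a,b=mu+v*t.min(),mu+v*t.max();A,B=plane("wrist",a,.006,st),plane("wrist",b,.006,st)
    print(s[i],a,b,A,B,np.linalg.norm(A-B),(A+B)/2)
E
```

```text
[ 516    0   75  138 4729] [536.97426816  -2.21020424] [571.30164891 137.17199158] [ 0.69160845 -0.17140551  0.006     ] [ 0.51775159 -0.18828602  0.006     ] 0.17467444035298993 [ 0.60468002 -0.17984576  0.006     ]
[340  10  37  34 923] [341.06690229  22.10461384] [375.8286895   31.62547486] [0.68653253 0.06906643 0.006     ] [0.66977204 0.03889282 0.006     ] 0.0345160921447877 [0.67815228 0.05397963 0.006     ]
[ 73  26  18  27 269] [85.57653378 26.189799  ] [77.16962659 51.7266352 ] [0.79961121 0.34509583 0.006     ] [0.77456206 0.36541478 0.006     ] 0.03225398597574994 [0.78708663 0.3552553  0.006     ]
[199  60  32  34 768] [226.53609383  64.51197209] [203.68028649  87.73241693] [0.67776472 0.18662186 0.006     ] [0.66343467 0.21589757 0.006     ] 0.032594745955099876 [0.6705997  0.20125972 0.006     ]
[ 311  108   13  146 1739] [316.75616043 107.985773  ] [317.93101948 253.00866002] [0.60997049 0.11373996 0.006     ] [0.46231946 0.15275624 0.006     ] 0.15271901042253574 [0.53614498 0.1332481  0.006     ]
[   0  116  108  160 9466] [ 28.74053334 122.06896614] [ 67.24242202 2
[... 277 characters left out ...]
9  0.006     ] 0.028653131026545712 [ 0.52669797 -0.02488552  0.006     ]
[   0  201   30   96 1108] [ -4.64814595 202.24879723] [ 20.36861395 295.36363475] [0.65980965 0.66392926 0.006     ] [0.48593657 0.73484288 0.006     ] 0.18777803793392034 [0.57287311 0.69938607 0.006     ]
[ 170  275  302   30 6861] [169.97405061 290.15686154] [470.99763436 290.92593561] [0.45394516 0.35042497 0.006     ] [ 0.3519281  -0.01979429  0.006     ] 0.38401795098218133 [0.40293663 0.16531534 0.006     ]
[   0  340   48   60 2173] [  3.78416978 338.27006043] [ 34.04534    404.46509289] [0.37790995 0.9905965  0.006     ] [0.10218593 1.18637793 0.006     ] 0.33816283787882173 [0.24004794 1.08848721 0.006     ]
```

View pics/w1.png

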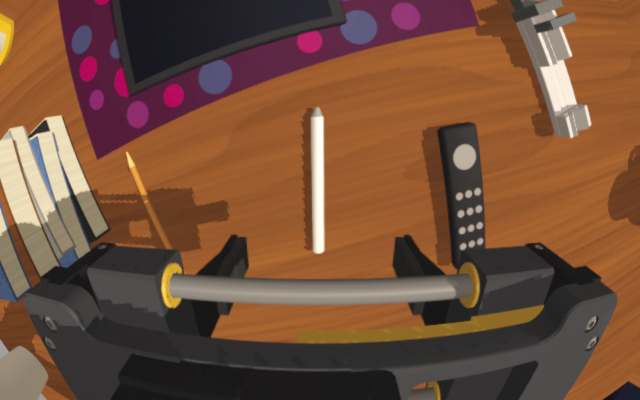

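The wrist view shows the stylus upright in the picture, with the grey nib at (317,108), which is the +x end, and the tail at (318,253). The pencil is well left and the remote well right. I'll check the heights by triangulation and the clearance.

```bash
python3 - <<'E'
from h import *
st=np.load("pics/w1.npy",allow_pickle=True).item()
for nm,a,b,c in(("nib",(358.2,226.8),(275.3,229.5),(316.8,108)),("tail",(370,183),(311.9,250.2),(317.9,253)),):
    print(nm,tri(ray("scene",a),ray("side",b),ray("wrist",c,st)))
print("pencil",plane("wrist",(129,155),.004,st),plane("wrist",(165,245),.004,st),"remote",plane("wrist",(440,128),.018,st),plane("wrist",(455,245),.018,st))
s=bot.read_state();print(s["position"],s["tcp_rot"])
E
```

```text
nib (array([0.61019154, 0.11385154, 0.00615263]), [np.float64(0.0003567175011561739), np.float64(0.0006319087306468517), np.float64(0.0002866766983396455)])
tail (array([0.46148125, 0.15363053, 0.00846445]), [np.float64(0.002720632285059873), np.float64(0.0012139224634886417), np.float64(0.002149525147441781)])
pencil [0.62710552 0.3286442  0.004     ] [0.51356819 0.32722578 0.004     ] remote [0.56423375 0.00197342 0.018     ] [0.43422588 0.00309673 0.018     ]
[0.53249521 0.13259435 0.14605465] [[ 9.66433902e-01 -2.56878088e-01 -4.37740387e-03]
 [-2.56881335e-01 -9.66442934e-01 -1.86692046e-04]
 [-4.18255394e-03  1.30489887e-03 -9.99990402e-01]]
```

Emit:
apply_moves(plan="0.07 -0.03 0.5 0 0 0;0 0 0.5 0 0 0;0 0 0.5 0 0 0;0 0 0.4 0 0 0;0 0 0.2 0 0 0;0 0 0 0 0 0;0 0 0 0 0 0;0 0 0 0 0 0", gripper=0.1)

```text
time_s: 3.2
position: [0.539, 0.1332, 0.0439]
tcp_rot: [[0.966, -0.258, 0.003], [-0.258, -0.966, 0.0], [0.003, -0.001, -1.0]]
force: [0.3, -0.5, 0.6]
opening: 0.57
grasp_force: 0.0
```

Emit:
apply_moves(plan="-0.05 0.01 0.3 0 0 0;0 0 0.3 0 0 0;0 0 0.14 0 0 0;0 0 0 0 0 0;0 0 0 0 0 0")

```text
time_s: 3.62
position: [0.5357, 0.1334, 0.0062]
tcp_rot: [[0.966, -0.259, 0.001], [-0.259, -0.966, 0.0], [0.001, -0.0, -1.0]]
force: [0.2, -0.5, 0.2]
opening: 0.546
grasp_force: 0.0
```

Down 4 mm more to z ≈ 0.002, then close.

Emit:
apply_moves(plan="0 0 0.08 0 0 0;0 0 0 0 0 0;0 0 0 0 0 0")

```text
time_s: 3.87
position: [0.5355, 0.1334, 0.002]
tcp_rot: [[0.966, -0.259, 0.001], [-0.259, -0.966, 0.0], [0.001, -0.0, -1.0]]
force: [0.2, -0.2, -0.3]
opening: 0.55
grasp_force: 0.0
```

Emit:
apply_moves(plan="0 0 0 0 0 0;0 0 0 0 0 0;0 0 0 0 0 0;0 0 0 0 0 0;0 0 0 0 0 0;0 0 0 0 0 0;0 0 0 0 0 0;0 0 0 0 0 0", gripper=-1)

```text
time_s: 4.53
position: [0.5352, 0.1333, 0.0015]
tcp_rot: [[0.966, -0.259, 0.0], [-0.259, -0.966, 0.0], [-0.0, -0.0, -1.0]]
force: [0.2, -0.3, 0.9]
opening: 0.123
grasp_force: 30.0
```

Emit:
apply_moves(plan="0 0 -0.1 0 0 0;0 0 -0.4 0 0 0;0 0 -0.6 0 0 0;0 0 -0.6 0 0 0;0 0 -0.6 0 0 0;0 0 -0.5 0 0 0;0 0 -0.2 0 0 0;0 0 0 0 0 0")

```text
time_s: 5.2
position: [0.5369, 0.1335, 0.1543]
tcp_rot: [[0.966, -0.259, 0.006], [-0.259, -0.966, 0.0], [0.006, -0.002, -1.0]]
force: [0.3, 0.1, -0.5]
opening: 0.124
grasp_force: 30.0
```

Emit:
apply_moves(plan="0.1 0.25 0 0 0 0;0.22 0.55 0 0 0 -0.01;0.22 0.55 0 0 0 -0.01;0.22 0.55 0 0 0 -0.01;0.22 0.55 0 0 0 -0.01;0.2 0.5 0 0 0 -0.01;0.2 0.5 0 0 0 -0.01;0.1 0.3 0 0 0 -0.0094;0 0 0 0 0 0;0 0 0 0 0 0")

```text
time_s: 6.03
position: [0.5879, -0.0604, 0.1491]
tcp_rot: [[0.986, 0.17, -0.005], [0.17, -0.986, 0.002], [-0.004, -0.002, -1.0]]
force: [0.2, 0.9, -0.0]
opening: 0.123
grasp_force: 30.0
```

```bash
python3 - <<'E'
from h import *
st=bot.read_state();im=capture("wrist")[:,:,::-1].copy();cv2.imwrite("pics/w2.png",im)
np.save("pics/w2.npy",{k:np.array(st[k]) for k in("position","tcp_rot")},allow_pickle=True)
print(st["position"],st["tcp_rot"],st["opening"],st["grasp_force"],st["force"])
E
```

```text
[ 0.58789215 -0.06043493  0.14913539] [[ 0.9855172   0.16951122 -0.00466858]
 [ 0.16951996 -0.98552555  0.00153997]
 [-0.00433996 -0.00230909 -0.99998792]] 0.12339177432782122 29.99813675880432 [ 2.35764018e-01  8.90656942e-01 -6.69351359e-04]
```

View pics/w2.png

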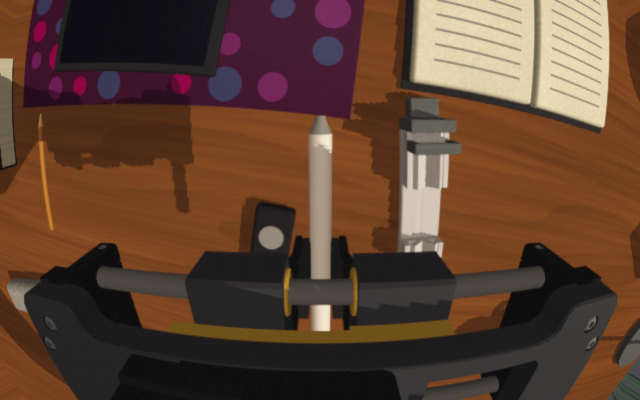

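The stylus is gripped and lies straight along the tool x axis, nib at about (320,117). The cradle is at columns 400-455, with the stop at row 105 and the clip bridges at rows 125 and 147; its mouth end is hidden by the gripper. I'll back off 70 mm for a full view.

Emit:
apply_moves(plan="-0.3 0 0 0 0 0;-0.5 0 0 0 0 0;-0.5 0 0 0 0 0;-0.2 0 0 0 0 0;0 0 0 0 0 0;0 0 0 0 0 0;0 0 0 0 0 0")

```text
time_s: 6.67
position: [0.5173, -0.0723, 0.1518]
tcp_rot: [[0.985, 0.174, 0.002], [0.174, -0.985, -0.001], [0.002, 0.001, -1.0]]
force: [1.2, -0.3, 0.0]
opening: 0.124
grasp_force: 30.0
```

```bash
python3 - <<'E'
from h import *
st=bot.read_state();im=capture("wrist")[:,:,::-1].copy();cv2.imwrite("pics/w3.png",im)
np.save("pics/w3.npy",{k:np.array(st[k]) for k in("position","tcp_rot")},allow_pickle=True)
print(st["position"],st["tcp_rot"])
c=cv2.imread("pics/w2.png")[90:270,380:480];d=im[60:240,360:500]
cv2.imwrite("pics/z2.png",np.hstack([cv2.resize(c,None,fx=3.3,fy=3.3,interpolation=cv2.INTER_CUBIC),cv2.resize(d,None,fx=3.3,fy=3.3,interpolation=cv2.INTER_CUBIC)]))
E
```

```text
[ 0.51728308 -0.07232     0.1518465 ] [[ 9.84829388e-01  1.73507454e-01  2.49777185e-03]
 [ 1.73509389e-01 -9.84832045e-01 -5.78180062e-04]
 [ 2.35956721e-03  1.00279558e-03 -9.99996713e-01]]
```

View pics/z2.png

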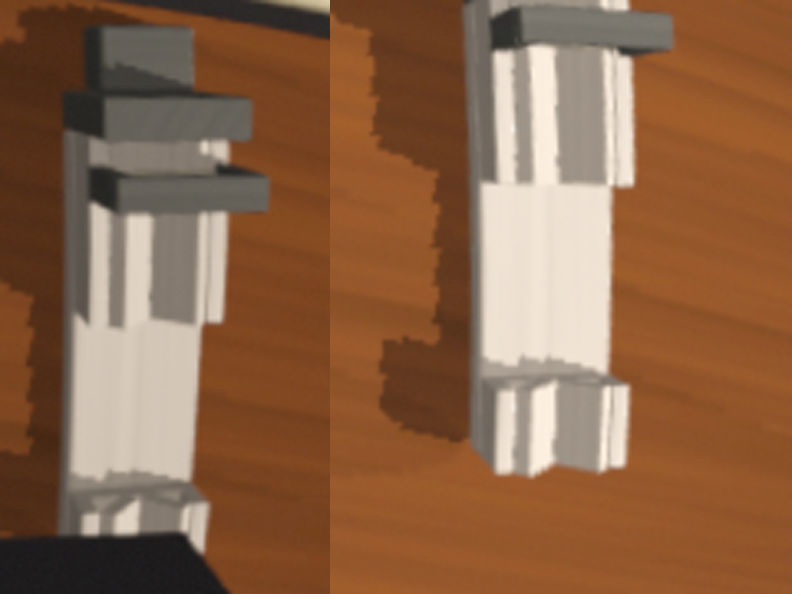

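Both crops show the two V-blocks. In the right-hand crop the lips are at columns about 530 and 605 with the apex at about 555, the notch-side edge of the stop block is at row about 183, and the mouth edge at row about 474. I'll turn these corners into world points.

```bash
python3 - <<'E'
from h import *
s2,s3=[np.load(f"pics/w{i}.npy",allow_pickle=True).item() for i in(2,3)]
W2=lambda X,Y:ray("wrist",(380+X/3.3,90+Y/3.3),s2); p3=lambda X,Y:(360+(X-330)/3.3,60+Y/3.3)
W3=lambda X,Y:ray("wrist",p3(X,Y),s3)
for n,a,b in(("x14 outer L",(90,322),(495,181)),("x14 outer R",(222,322),(632,186)),("x14 lip R",(197,325),(605,183)),("x-46 outR",(208,500),(628,385))):
    print(n,tri(W2(*a),W3(*b)))
P=lambda X,Y,z:plane("wrist",p3(X,Y),z,s3)
q={}
for n,X,Y,z in(("oL14",495,181,.033),("oR14",632,186,.033),("lL14",530,183,.033),("lR14",605,183,.033),("ap14",555,181,.022),("oLm",497,473,.033),("lLm",530,475,.033),("apm",554,460,.022),("lRm",601,472,.033),("oRm",626,467,.033)):
    q[n]=P(X,Y,z);print(n,q[n])
m14=(q["oL14"]+q["oR14"])/2;mm=(q["oLm"]+q["oRm"])/2
print(m14,mm,np.linalg.norm(m14-mm),np.degrees(np.arctan2(*(m14-mm)[1::-1])))
a,b=q["ap14"],q["apm"];print("apex yaw",np.degrees(np.arctan2(*(a-b)[1::-1])))
# stylus in hand
for st,i in((s2,2),):
    for z in(.14,.155):print("nib?",plane("wrist",(320,117),z,st))
    R=st["tcp_rot"];print("expect",st["position"]+R@[.0755,0,-.0045], proj("wrist",st["position"]+R@[.0755,0,-.0045],st))
E
```

```text
x14 outer L (array([ 0.60842611, -0.14342283,  0.02643518]), [np.float64(0.00022981304780135312), np.float64(0.00022981304780141256)])
x14 outer R (array([ 0.61692101, -0.18395038,  0.0304065 ]), [np.float64(4.51179245595893e-05), np.float64(4.511792455956696e-05)])
x14 lip R (array([ 0.61539862, -0.17361376,  0.03503341]), [np.float64(0.00029977977757181354), np.float64(0.0002997797775718281)])
x-46 outR (array([ 0.55810696, -0.19934258,  0.02694404]), [np.float64(6.574814989318315e-05), np.float64(6.574814989318549e-05)])
oL14 [ 0.60814735 -0.14125789  0.033     ]
oR14 [ 0.61673929 -0.18275717  0.033     ]
lL14 [ 0.60997142 -0.15155264  0.033     ]
lR14 [ 0.61546788 -0.17412929  0.033     ]
ap14 [ 0.61286189 -0.16274922  0.022     ]
oLm [ 0.52489087 -0.16198746  0.033     ]
lLm [ 0.52608318 -0.17251782  0.033     ]
apm [ 0.52940398 -0.18357843  0.022     ]
lRm [ 0.53101158 -0.19535376  0.033     ]
oRm [ 0.53402545 -0.20330672  0.033     ]
[ 0.61244332 -0.16200753  0.033     ] [ 0.52945816 -0.18264709  0.033     ] 0.08551332393312688 13.966869269465732
apex yaw 14.013453739831887
nib? [ 0.66348541 -0.04800615  0.14      ]
nib? [ 0.66403645 -0.04795175  0.155     ]
expect [ 0.6623197  -0.04764311  0.15330767] [318.82888284 120.09123679]
```

Emit:
apply_moves(plan="0.1 0.3 0 0 0 0;0.15 0.5 0 0 0 0;0.15 0.5 0 0 0 0;0.15 0.5 0 0 0 0;0.126 0.37 0 0 0 0;0 0 0.2 0 0 -0.0111;0 0 0.4 0 0 0;0 0 0 0 0 0;0 0 0 0 0 0;0 0 0 0 0 0")

```text
time_s: 7.55
position: [0.5684, -0.174, 0.1218]
tcp_rot: [[0.97, 0.241, 0.001], [0.241, -0.97, -0.0], [0.001, 0.001, -1.0]]
force: [0.2, -0.3, -0.2]
opening: 0.127
grasp_force: 30.0
```

```bash
python3 - <<'E'
from h import *
s2=np.load("pics/w2.npy",allow_pickle=True).item()
O=np.array([.6127,-.1624])-.014*np.array([.9703,.2419]);D=np.array([.9703,.2419]);N=np.array([-D[1],D[0]])
for X,Y,z in((120,178,.058),(120,210,.05),(266,205,.05),(197,325,.033)):
    p=plane("wrist",(380+X/3.3,90+Y/3.3),z,s2)[:2]-O;print(X,Y,p@D,p@N)
s=bot.read_state();p=s["position"][:2]-O;R=np.array(s["tcp_rot"]);print(s["position"],"cradle",p@D,p@N,"yaw",np.degrees(np.arctan2(R[1,0],R[0,0])),R[:,2])
im=capture("wrist")[:,:,::-1].copy();cv2.imwrite("pics/w4.png",im)
for n,P in(("stopctr",(.07,0,.0305)),("lip14L",(.014,.011,.033)),("lip14R",(.014,-.011,.033)),("lip46L",(.046,.011,.033))):
    print(n,proj("wrist",np.r_[O+D*P[0]+N*P[1],P[2]],s))
E
```

```text
120 178 0.06135677278881752 0.019535612496542933
120 210 0.05161881847374511 0.01716900615280504
266 205 0.051477945240348585 -0.026271015036973433
197 325 0.01319132578881266 -0.012649976933497422
[ 0.56844078 -0.1739713   0.12180584] cradle -0.031743851204416036 -0.0005213281854004595 yaw 13.964013930438297 [ 7.47352677e-04 -4.33069610e-04 -9.99999627e-01]
stopctr [318.5178391   83.14457547]
lip14L [305.12338088 151.6510888 ]
lip14R [332.06815207 151.61625189]
lip46L [304.80026324 112.53070821]
```

View pics/w4.png

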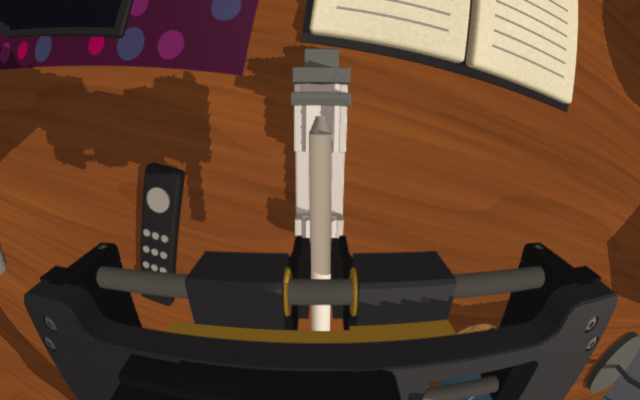

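The stylus is directly above the groove and parallel to it: both are centred near column 320, and the nib at (320,118) is short of the bridge. Now the descent.

Emit:
apply_moves(plan="0 -0.01 0.2 0 0 0;0 0 0.4 0 0 0;0 0 0.4 0 0 0;0 0 0.4 0 0 0;0 0 0.2 0 0 0;0 0 0 0 0 0;0 0 0 0 0 0;0 0 0 0 0 0")

```text
time_s: 8.27
position: [0.5684, -0.1733, 0.0425]
tcp_rot: [[0.97, 0.242, 0.002], [0.242, -0.97, -0.001], [0.002, 0.001, -1.0]]
force: [-0.4, 1.1, -0.2]
opening: 0.127
grasp_force: 30.0
```

Emit:
apply_moves(plan="0 0 0.1 0 0 0;0 0 0.1 0 0 0;0 0 0.04 0 0 0;0 0 0 0 0 0;0 0 0 0 0 0;0 0 0 0 0 0")

```text
time_s: 8.77
position: [0.5676, -0.173, 0.0296]
tcp_rot: [[0.97, 0.241, 0.0], [0.241, -0.97, -0.0], [0.0, 0.0, -1.0]]
force: [-0.3, -0.2, -0.3]
opening: 0.126
grasp_force: 30.0
```

Emit:
apply_moves(plan="0 0 0.03 0 0 0;0 0 0.02 0 0 0;0 0 0 0 0 0;0 0 0 0 0 0;0 0 0 0 0 0")

```text
time_s: 9.18
position: [0.5675, -0.173, 0.0271]
tcp_rot: [[0.97, 0.241, 0.0], [0.241, -0.97, -0.0], [0.0, 0.0, -1.0]]
force: [-0.7, -0.3, 0.1]
opening: 0.126
grasp_force: 30.0
```

Emit:
apply_moves(plan="0 0 0.02 0 0 0;0 0 0 0 0 0;0 0 0 0 0 0;0 0 0 0 0 0")

```text
time_s: 9.52
position: [0.5677, -0.173, 0.0262]
tcp_rot: [[0.97, 0.241, 0.0], [0.241, -0.97, -0.0], [0.0, 0.0, -1.0]]
force: [0.4, -0.5, 0.5]
opening: 0.122
grasp_force: 30.0
```

Emit:
apply_moves(plan="0 0 0.01 0 0 0;0 0 0 0 0 0;0 0 0 0 0 0;0 0 0 0 0 0")

```text
time_s: 9.85
position: [0.5677, -0.173, 0.026]
tcp_rot: [[0.97, 0.241, 0.001], [0.241, -0.97, -0.0], [0.001, 0.0, -1.0]]
force: [-0.4, 0.4, 4.5]
opening: 0.125
grasp_force: 30.1
```

Contact at 4.5 N with the TCP at z = 0.026, so the axis is at 30.5 mm and the stylus is seated. I'll release it to lie in the groove, then check.

Emit:
apply_moves(plan="0 0 -0.01 0 0 0;0 0 0 0 0 0;0 0 0 0 0 0;0 0 0 0 0 0;0 0 0 0 0 0;0 0 0 0 0 0", gripper=-0.1)

```text
time_s: 10.35
position: [0.5674, -0.1729, 0.0258]
tcp_rot: [[0.97, 0.241, -0.0], [0.241, -0.97, 0.0], [-0.0, -0.0, -1.0]]
force: [-0.3, 0.1, 0.7]
opening: 0.43
grasp_force: 0.0
```

```bash
python3 - <<'E'
from h import *
s=bot.read_state();print(s["position"],s["opening"],s["force"],s["moment"])
im=capture("wrist")[:,:,::-1].copy();b=capture("side")[:,:,::-1]
np.save("pics/w5.npy",{k:np.array(s[k]) for k in("position","tcp_rot")},allow_pickle=True)
cv2.imwrite("pics/w5.png",im);
cv2.imwrite("pics/z5.png",np.hstack([cv2.resize(im[40:300,245:395],(346,600),interpolation=cv2.INTER_CUBIC),cv2.resize(b[110:260,260:370],(440,600),interpolation=cv2.INTER_CUBIC)]))
E
```

```text
[ 0.56737045 -0.17292724  0.02582579] 0.4296874065846372 [-0.32036815  0.05511158  0.67330348] [-0.01667615 -0.01793921  0.03919086]
```

View pics/z5.png

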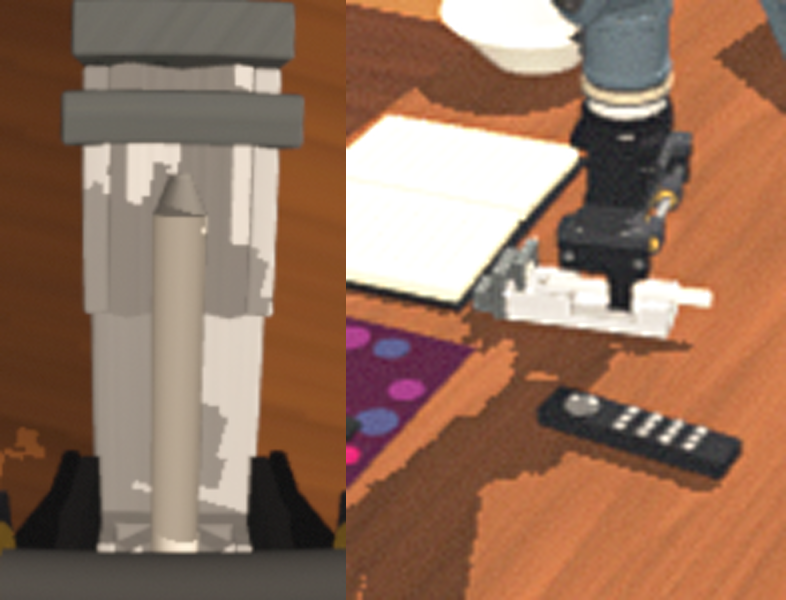

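The stylus lies centred in the groove with its nib at crop (180,178), well short of the clip bar, and its tail jutting out of the mouth. I'll regrip and push about 26 mm.

Emit:
apply_moves(plan="0 0 0 0 0 0;0 0 0 0 0 0;0 0 0 0 0 0;0 0 0 0 0 0;0 0 0 0 0 0;0 0 0 0 0 0", gripper=-1)

```text
time_s: 10.95
position: [0.5676, -0.173, 0.0261]
tcp_rot: [[0.97, 0.241, 0.0], [0.241, -0.97, -0.0], [0.0, 0.0, -1.0]]
force: [0.1, -0.1, -0.4]
opening: 0.126
grasp_force: 30.0
```

Emit:
apply_moves(plan="0.03 0 0 0 0 0;0.03 0 0 0 0 0;0.03 0 0 0 0 0;0.03 0 0 0 0 0;0.03 0 0 0 0 0;0.03 0 0 0 0 0;0 0 0 0 0 0;0 0 0 0 0 0;0 0 0 0 0 0")

```text
time_s: 11.7
position: [0.5767, -0.1708, 0.0262]
tcp_rot: [[0.97, 0.241, 0.001], [0.241, -0.97, -0.0], [0.001, 0.001, -1.0]]
force: [1.9, 0.4, 1.7]
opening: 0.124
grasp_force: 30.0
```

Emit:
apply_moves(plan="0.02 0 0 0 0 0;0.02 0 0 0 0 0;0.02 0 0 0 0 0;0.02 0 0 0 0 0;0.02 0 0 0 0 0;0 0 0 0 0 0;0 0 0 0 0 0;0 0 0 0 0 0")

```text
time_s: 12.37
position: [0.5812, -0.1698, 0.0261]
tcp_rot: [[0.97, 0.241, 0.0], [0.241, -0.97, -0.0], [0.0, 0.0, -1.0]]
force: [-1.5, -2.3, 1.7]
opening: 0.124
grasp_force: 30.0
```

Emit:
apply_moves(plan="0.02 0 0 0 0 0;0.02 0 0 0 0 0;0.02 0 0 0 0 0;0.02 0 0 0 0 0;0 0 0 0 0 0;0 0 0 0 0 0;0 0 0 0 0 0")

```text
time_s: 12.95
position: [0.5837, -0.1691, 0.026]
tcp_rot: [[0.97, 0.242, -0.003], [0.242, -0.97, -0.0], [-0.003, -0.0, -1.0]]
force: [-4.1, -5.2, 3.3]
opening: 0.127
grasp_force: 30.0
```

Emit:
apply_moves(plan="0.02 0.01 0 0 0 0;0.02 0.004 0 0 0 0;0.02 0 0 0 0 0;0 0 0 0 0 0;0 0 0 0 0 0;0 0 0 0 0 0")

```text
time_s: 13.45
position: [0.5862, -0.1686, 0.026]
tcp_rot: [[0.97, 0.242, -0.004], [0.242, -0.97, 0.0], [-0.004, -0.001, -1.0]]
force: [-5.3, -3.9, 4.6]
opening: 0.127
grasp_force: 30.0
```

Emit:
apply_moves(plan="0.02 0 0 0 0 0;0.02 0 0 0 0 0;0 0 0 0 0 0;0 0 0 0 0 0;0 0 0 0 0 0")

```text
time_s: 13.87
position: [0.5889, -0.168, 0.026]
tcp_rot: [[0.97, 0.242, -0.002], [0.242, -0.97, 0.0], [-0.002, -0.001, -1.0]]
force: [-3.8, -2.2, 2.9]
opening: 0.128
grasp_force: 30.0
```

Emit:
apply_moves(plan="0.02 0 0 0 0 0;0.02 0 0 0 0 0;0 0 0 0 0 0;0 0 0 0 0 0;0 0 0 0 0 0")

```text
time_s: 14.28
position: [0.5912, -0.1675, 0.026]
tcp_rot: [[0.97, 0.242, -0.002], [0.242, -0.97, 0.0], [-0.001, -0.001, -1.0]]
force: [-5.0, -3.0, 3.5]
opening: 0.128
grasp_force: 30.0
```

Emit:
apply_moves(plan="0.02 0 0 0 0 0;0 0 0 0 0 0;0 0 0 0 0 0;0 0 0 0 0 0")

```text
time_s: 14.62
position: [0.5913, -0.1674, 0.026]
tcp_rot: [[0.97, 0.242, -0.003], [0.242, -0.97, 0.0], [-0.003, -0.001, -1.0]]
force: [-6.1, -4.6, 4.9]
opening: 0.126
grasp_force: 30.0
```

Emit:
apply_moves(plan="0.02 0 0 0 0 0;0 0 0 0 0 0;0 0 0 0 0 0;0 0 0 0 0 0")

```text
time_s: 14.95
position: [0.5913, -0.1674, 0.026]
tcp_rot: [[0.97, 0.242, -0.005], [0.242, -0.97, 0.0], [-0.005, -0.002, -1.0]]
force: [-8.0, -4.7, 5.5]
opening: 0.123
grasp_force: 30.0
```

The tool has stopped moving while the force rises, which fits the nib being on the stop (about 4 N above the drag). I'll add a little and hold for over a second.

Emit:
apply_moves(plan="0.012 0 0 0 0 0;0 0 0 0 0 0;0 0 0 0 0 0;0 0 0 0 0 0;0 0 0 0 0 0;0 0 0 0 0 0;0 0 0 0 0 0;0 0 0 0 0 0;0 0 0 0 0 0;0 0 0 0 0 0")

```text
time_s: 15.78
position: [0.5913, -0.1674, 0.026]
tcp_rot: [[0.97, 0.243, -0.007], [0.243, -0.97, 0.0], [-0.006, -0.002, -1.0]]
force: [-9.4, -6.7, 6.4]
opening: 0.124
grasp_force: 30.0
```

Emit:
apply_moves(plan="0 0 0 0 0 0;0 0 0 0 0 0;0 0 0 0 0 0;0 0 0 0 0 0;0 0 0 0 0 0;0 0 0 0 0 0")

```text
time_s: 16.28
position: [0.5913, -0.1674, 0.026]
tcp_rot: [[0.97, 0.243, -0.007], [0.243, -0.97, 0.0], [-0.006, -0.002, -1.0]]
force: [-8.5, -5.9, 6.3]
opening: 0.125
grasp_force: 30.0
```

```bash
python3 - <<'E'
from h import *
O=np.array([.6127,-.1624])-.014*np.array([.9703,.2419]);D=np.array([.9703,.2419])
s=bot.read_state();print(s["position"],s["force"],(s["position"][:2]-O)@D)
im=capture("wrist")[:,:,::-1];b=capture("side")[:,:,::-1];a=capture("scene")[:,:,::-1]
for x,d in((.070,D),(-.08,D),(-.072,D)):
    P=np.r_[O+D*x,.0305];print(x,proj("wrist",P,s),proj("side",P),proj("scene",P))
cv2.imwrite("pics/w6.png",im)
cv2.imwrite("pics/z6.png",np.hstack([cv2.resize(im[30:290,245:395],(346,600),interpolation=cv2.INTER_CUBIC),cv2.resize(b[150:225,285:340],(440,600),interpolation=cv2.INTER_CUBIC)]))
E
```

```text
[ 0.59129793 -0.16737365  0.02596424] [-8.50001247 -5.93557274  6.34488949] -0.007969583083460395
0.07 [319.64425266 115.24189371] [300.97005869 178.82882288] [265.60743039 239.59259326]
-0.08 [319.6296297  346.20560877] [343.53030099 183.58587634] [258.71539125 194.90597021]
-0.072 [319.62639893 338.01883765] [341.22137112 183.32780209] [259.05894861 197.1335284 ]
```

View pics/z6.png

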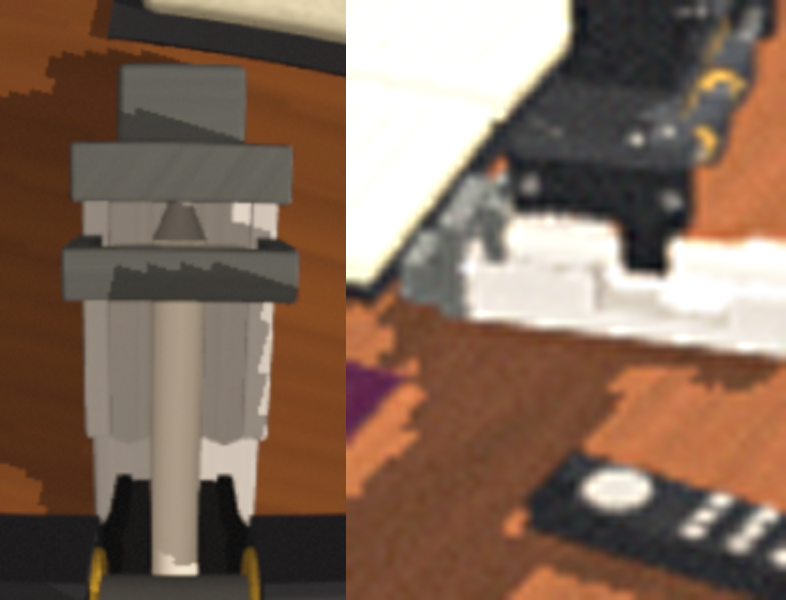

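The picture shows the nib cone past the clip bar with its tip on the stop plate, at crop (180,202). It has been pressed there for more than 1 s at about 9.7 N in total, of which roughly 5 N is on the stop. I'll ease off slightly, then release and retreat.

Emit:
apply_moves(plan="-0.01 0 0 0 0 0;-0.006 0 0 0 0 0;0 0 0 0 0 0;0 0 0 0 0 0")

```text
time_s: 16.77
position: [0.5913, -0.1674, 0.026]
tcp_rot: [[0.97, 0.242, -0.005], [0.242, -0.97, 0.0], [-0.005, -0.001, -1.0]]
force: [-7.4, -6.2, 6.9]
opening: 0.127
grasp_force: 30.0
```

Emit:
apply_moves(plan="0 0 0 0 0 0;0 0 0 0 0 0;0 0 0 0 0 0;0 0 0 0 0 0;0 0 0 0 0 0;0 0 0 0 0 0", gripper=-0.1)

```text
time_s: 17.27
position: [0.594, -0.1668, 0.0259]
tcp_rot: [[0.97, 0.242, 0.0], [0.242, -0.97, 0.0], [0.0, -0.0, -1.0]]
force: [-0.1, 0.2, 0.3]
opening: 0.428
grasp_force: 0.0
```

Emit:
apply_moves(plan="0 0 -0.1 0 0 0;0 0 -0.3 0 0 0;0 0 -0.5 0 0 0;0 0 -0.5 0 0 0;0 0 -0.4 0 0 0;-0.3 0 -0.2 0 0 0;-0.4 0 0 0 0 0;-0.3 0 0 0 0 0;0 0 0 0 0 0;0 0 0 0 0 0")

```text
time_s: 18.1
position: [0.545, -0.1793, 0.1265]
tcp_rot: [[0.971, 0.24, 0.001], [0.24, -0.971, 0.0], [0.001, 0.0, -1.0]]
force: [0.3, -0.2, -0.3]
opening: 0.451
grasp_force: 0.0
```

```bash
python3 - <<'E'
from h import *
O=np.array([.6127,-.1624])-.014*np.array([.9703,.2419]);D=np.array([.9703,.2419])
s=bot.read_state();print(s["position"],s["force"],s["opening"])
im=capture("wrist")[:,:,::-1];a=capture("scene")[:,:,::-1]
for x in(.070,-.072,-.08):
    P=np.r_[O+D*x,.0305];print(x,proj("wrist",P,s),proj("scene",P))
cv2.imwrite("pics/z7.png",np.hstack([cv2.resize(im[20:280,230:410],(415,600),interpolation=cv2.INTER_CUBIC),cv2.resize(a[170:270,230:290],(360,600),interpolation=cv2.INTER_CUBIC)]))
E
```

```text
[ 0.54504392 -0.17931388  0.126538  ] [ 0.32561235 -0.15503473 -0.29117316] 0.4505199201618723
0.07 [319.00902123  55.27343591] [265.60743039 239.59259326]
-0.072 [319.36477179 219.74261606] [259.05894861 197.1335284 ]
-0.08 [319.38709138 228.03145308] [258.71539125 194.90597021]
```

View pics/z7.png

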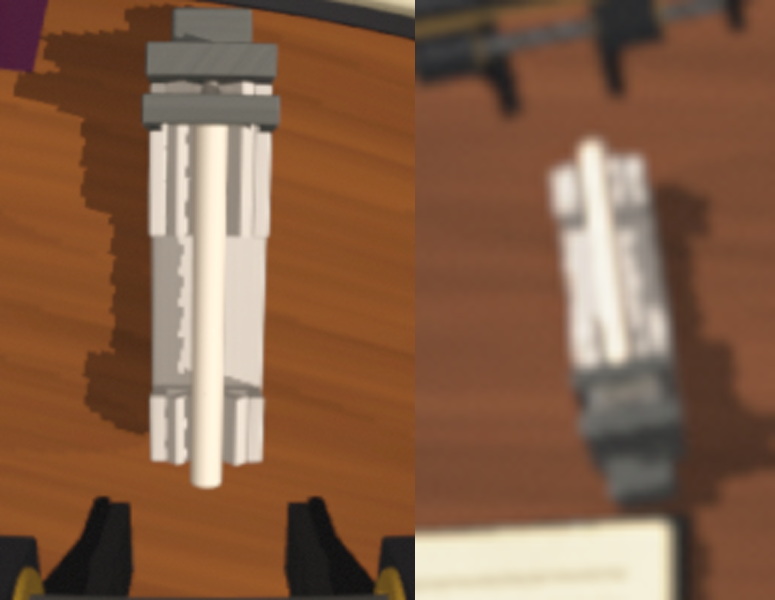

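The stylus lies fully home. Its tail juts out at crop (206,487), which works out at about 8 mm once camera height is allowed for. The nib is under the clip at the stop, and the gripper is clear.

```bash
python3 -c "
from rig import bot
print(bot.hand_in())"
```

```text
the job is handed in; nothing more can be done
None
```

The stylus is lying in the charging cradle, pushed under the clip with its nib on the stop. I pressed it there for over a second at about 5 N (estimated by subtracting the clip's drag), then let go, moved the arm clear and handed the job in.

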